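# Scan out the parts tote, then hold it up level

## Task

Book out the kit: while the steel tote stands on its mat in front of the bar-code scanner, squeeze the scanner's trigger fully home, then let go so that it springs back. Then take the tote by its wooden handle, lift it straight up above the mat with the block and the bush in it, level all the way, and hold it there still and level, its underside at least 12 cm above the mat; finish while holding it, and do not put it down. Leave the tape measure, the grease tin and the try square where they are.

Things in the scene. Friction and masses are not known exactly. Their poses are not given: they have to be found in the camera images.
- scanner: Grey pistol-grip scanner lying on its side, fixed in a dark steel stand. Origin at bench level; z up; it aims along its -y, at the tote. mm: foot plate x 0..110, y -55..45, 8 high; head with strap x 10..80, y -67..50, top z 95. The grip sticks out towards -x (the robot): x 10..-93, y -16..16, z 51..79; butt x -87..-103, 40 wide, 34 high. Free air under and beside the grip.
- squeeze_point (a point): Where to centre the gripper to squeeze: (-30, -7, 65) mm in the scanner's frame, same axes; midway between the grip's back (y = 16) and the outer face of the squeezed trigger (y = -28). Come from above, close along the scanner's y: one finger on the grip's back, one on the trigger. About 55 mm across here at rest, 44 mm squeezed home.
- trigger (a joint): Black trigger 62 mm long, 22 high, 10 thick, on the grip's -y side, hinged on a vertical pin at (8, -19) mm in the scanner's frame, reaching to x = -56. rad: 0 released, 0.24 fully home (free end swung 14 mm in +y to the grip, outer face parallel to it at y = -28). Sprung: 2.5 N at squeeze_point starts it, 6 N holds it home; it springs back.
- mat: Brown cork mat, 210 x 140 x 3 mm, fixed on the bench on the scanner's -y side; origin at the centre of its underside, x along its length.
- tote: Open steel tote standing on the mat: 180 (x) x 100 (y) x 34 mm, a 30 mm wide strap rising from the middle of each short end to 101 mm, a straight wooden handle between the straps along x. Origin at the centre of its underside, 3 mm above the bench at the start; z up. Bar-code tag on its +y side, towards the scanner. 0.36 kg empty, within 20 %.
- handle_mid (a point): Middle of the tote's handle, 88 mm above the tote's underside, axes as the tote's. The handle is 166 mm long in x, 16 mm thick in y, and lies 77 to 99 mm above the underside; grip it from above, closing along the tote's y. Things in the tote reach 42 mm above its underside. The loaded tote balances within 15 mm of this point.
- ali_block: Drilled aluminium block, 40 x 60 x 38 mm, 0.26 kg, loose in the tote at its -x end; origin at the centre of its underside.
- brass_bush: Flanged brass bush, 46 mm across, 30 mm high, 0.12 kg, loose in the tote at its +x end; origin at the centre of its underside.
- tape_measure: Yellow tape measure standing on the bench, 35 x 93 x 67 mm; bystander; origin at the centre of its underside.
- grease_tin: Round grease tin with red lid, 95 mm across, 82 mm high; bystander; origin at the centre of its underside.
- try_square: Try square with wooden stock and steel blade lying flat, 100 x 166 x 22 mm; bystander; origin at the centre of its underside.
Things that resemble listed ones, but are neither listed nor needed, are in the scene too. Leave any yellow look-alike of the tote alone.

How it is judged (in metres and radians):
On the way, in this order (a step that is already met when the one before it is completed fails the run):
1. the trigger is squeezed fully home while the tote stands on its mat (value of joint trigger above 0.2 rad and z of tote in the frame of mat below 0.012 m and horizontal distance between tote and mat below 0.05 m), for 0.15 s.
2. the trigger is let go and has sprung back, the tote still on its mat (value of joint trigger below 0.04 rad and z of tote in the frame of mat below 0.012 m and horizontal distance between tote and mat below 0.05 m), for 0.1 s.
At the end, for the whole second after the job is handed in: Fingers hold the tote (over 2 N) still (20 mm/s, 0.15 rad/s) and level (0.12 rad), 118 mm or more above the mat's underside and within 100 mm of its centre in plan, off the scanner, block and bush in it (undersides -10 to +40 mm from the tote's); trigger under 0.04 rad (z of tote in the frame of mat above 0.118 m and horizontal distance between tote and mat below 0.1 m and angle between tote's own z axis and vertical below 0.12 rad and linear speed of tote below 0.02 m/s and angular speed of tote below 0.15 rad/s and contact force between the fingers and tote above 2 N and contact force between tote and scanner below 0.3 N and z of ali_block in the frame of tote between -0.01 and 0.04 m and z of brass_bush in the frame of tote between -0.01 and 0.04 m and value of joint trigger below 0.04 rad); the arm keeps its last pose, push and grip.
It fails at once if the tote is tipped more than 0.3 rad (angle between tote's own z axis and vertical above 0.3 rad).
It fails at once if the tape measure is moved more than 20 mm (distance of tape_measure from where it was at the start of the episode above 0.02 m).
It fails at once if the grease tin is moved more than 20 mm (distance of grease_tin from where it was at the start of the episode above 0.02 m).
It fails at once if the try square is moved more than 20 mm (distance of try_square from where it was at the start of the episode above 0.02 m).
It also fails if it takes over 45 s, if anything falls off the work surface, if the arm or the gripper's body presses on something with over 40 N, if the wrist force passes 120 N, or if a joint passes its speed limit or range.

## Robot

A 6-joint arm with a two-finger parallel gripper is mounted at the origin on a cart in front of the work surface, level with it; the furniture and walls round the work are solid. World frame = base frame: x ahead of the robot, y to its left, z up, the work surface at z = 0. Lengths are in mm, angles in rad, forces in N, time in s.
With the tool pointing down it reaches from about 350 to 975 mm from the base axis. Payload 7.1 kg.
Tool frame: the origin (TCP) lies midway between the tips of the shut fingers; the grasp point (between the pads) lies 19 mm behind it; z points along the fingers, y is the line along which they close (so a half turn about z gives the same grasp; the last joint's range is limited). The gripper opens to 88 mm and grips with 3 to 60 N. Pads are 20 mm wide; open, the fingers measure 115 mm over their backs; the gripper's body (75 mm by 178 mm) begins 61 mm behind the grasp point.
Start: joints at [-1.281, 0.423, 1.63, -0, 1.089, -0.019], TCP at [189.965, -595.414, 222.675] pointing down, gripper open.
Joint ranges: [-3, 3], [-0.9, 2.11], [0.09, 2.58], [-1.31, 4.45], [0.11, 2.69], [-2.54, 2.54]. Speed limits (rad/s): [2.39, 2.39, 3.01, 3.14, 3.14, 3.14].

## Interface

Orientations are given as a rotation vector (axis times angle).
In Python, from workcell import ctrl gives the robot as it stands.
- The arm moves only by the shell command python3 -m inch 'ROWS' [OPENING]. ROWS is JSON, a list of rows, each an object with "xyz": the shift along the tool's x, y, z in mm, a list of three; "rot": the turn, a rotation vector about the tool's x, y, z in rad, a list of three. In form: [{"xyz": [dx, dy, dz], "rot": [ax, ay, az]}, ...]. A call has 1 to 12 rows; each row is the pose to reach, as a shift and turn from the pose commanded when the call began, along the tool's axes at that moment; what a row does not reach only later rows make up. A row lasts 1/12 s, in which the tool goes at most 41.7 mm and 7.16 degrees, less where a joint would pass 70% of its speed; a pose out of reach is approached as far as the arm can. A call with a gripper value outside its range is refused whole. OPENING is the closure in counts, from 0 (fully open) to 255 (shut), set as the call begins (- or left out, the last holds). The fingers move at their own pace and stop on an object; the grip force is fixed at half the most. Time passes only in rows, so rows that repeat a pose let the fingers close. It gives the time, the measured TCP pose, the force, the opening and the grip force at its end, in the units of the state.
- ctrl.get_obs(): the state, without advancing time (a new reading comes with each control period).
- ctrl.get_image(name): name is "scene" or "top" or "wrist"; returns the picture (400x640x3 uint8, red, green, blue); there is no depth.
- ctrl.camera_model(name): a dict with "fx", "fy", "cx", "cy" (pixels), "k1" (the pictures are not rectified: a ray, as slopes to the right and down, at radius r is drawn at 1 + k1 r^2 times it, then the intrinsics apply), "position" and "attitude" of the camera in the world. Camera axes: x right, y up, looking along -z (the intrinsics and any distortion apply to the point x, -y, -z); pixel columns grow to the right and rows downward; lengths in mm; the calibration is good to about 2 mm. A picture is of the moment at which its call begins: read the wrist's pose just before it. camera_model takes no time and is no camera call; for the wrist camera it gives the pose at the moment of the call.
- ctrl.close_job(): hands the job in; it is judged then, once.
The state is a dict: "t": time; "qpos": joint angles; "qvel": joint speeds; "joint_torque": joint torques, N m; "ee_pos": TCP position; "orientation": TCP orientation; "ft_force": force on the tool from outside, world axes, zero at the start; "moment": the same for the moment, N m; "width": finger opening in mm; "grasp_force": force on a finger pad.
Only numpy, scipy, OpenCV 4.12 (cv2) and the standard library are available. Lean on these libraries where they do the work, as an engineer would, in place of code of your own. Each camera call takes 0.05 s, during which the arm holds its last target. There are 200 camera calls.

## Working session

There is one attempt and no reset: what is moved stays moved. The work goes in short steps, Python scripts to look and compute and a shell command to move; the robot and the scene stay as the last step left them, time stands still between calls to the robot, and variables do not carry over. Pictures are saved under pics/ and viewed, at most 10 in all, crops included, and the job is handed in when it is done.

```bash
mkdir -p pics; ls; cat > h.py <<'E'
import numpy as np, cv2, sys
from scipy.spatial.transform import Rotation as R
from workcell import ctrl
def rot(a):
    a=np.array(a,float)
    if a.shape==(3,3): return a
    return R.from_rotvec(a).as_matrix() if a.size==3 else R.from_quat(a).as_matrix()
def ray(m,px):
    p=np.array([[px]],float); K=np.array([[m['fx'],0,m['cx']],[0,m['fy'],m['cy']],[0,0,1]])
    u=cv2.undistortPoints(p,K,np.array([m['k1'],0,0,0,0.]))[0,0]
    return np.array(m['position'],float), rot(m['attitude'])@np.array([u[0],-u[1],-1])
def onz(m,px,z):
    o,d=ray(m,px); return o+d*(z-o[2])/d[2]
def snap(n,f):
    m=ctrl.camera_model(n); im=np.array(ctrl.get_image(n)); cv2.imwrite(f,im[:,:,::-1]); return m,im
E
python3 - <<'E'
from h import *
import json
for n in('top','scene'):
    m,im=snap(n,f'pics/{n}0.png'); print(n,m)
print(ctrl.camera_model('wrist')); print(ctrl.get_obs())
E
```

```text
pics
top {'fx': 418.0085221265143, 'fy': 418.0085221265143, 'cx': 327.9145350328182, 'cy': 197.6196253279768, 'k1': -0.07252052452635706, 'position': array([ 399.39640875,  -32.07284289, 1231.31170436]), 'attitude': array([ 0.04917809, -0.05537743, -1.54996301])}
scene {'fx': 470.99024804513607, 'fy': 470.99024804513607, 'cx': 328.2304433652922, 'cy': 194.8107296172003, 'k1': -0.059001033553138266, 'position': array([ -263.12124573, -1004.61002645,  1203.8509099 ]), 'attitude': array([ 0.81564984, -0.27203776, -0.60367135])}
{'fx': 301.159444364119, 'fy': 301.159444364119, 'cx': 317.1526277714806, 'cy': 200.74956307301338, 'k1': -0.05351416242492549, 'position': array([ 266.13913671, -571.61411139,  383.864311  ]), 'attitude': array([-0.25199981,  0.18642414, -1.25038778])}
{'t': 0.1, 'qpos': array([-1.28103848e+00,  4.23784391e-01,  1.63061355e+00, -3.48901318e-07,
        1.08858027e+00, -1.89584530e-02]), 'qvel': array([-0.00043755, -0.00109445, -0.00218374,  0.00118059,  0.00084021,
       -0.00104023]), 'joint_torque': array([ 3.28824080e-04, -5.45614457e+01, -2.74324912e+01,  6.45806990e-02,
        1.88702450e-02, -9.89460204e-06]), 'ee_pos': array([ 189.80304505, -594.95567199,  221.96696476]), 'orientation': array([-3.10288386e+00, -4.82796210e-01,  2.94140883e-04]), 'ft_force': array([-0.35443728,  0.53432376, -0.01451263]), 'moment': array([-0.02265618,  0.04666559,  0.05891204]), 'grasp_force': 0.0, 'width': 87.52152355559109}
```

View pics/top0.png

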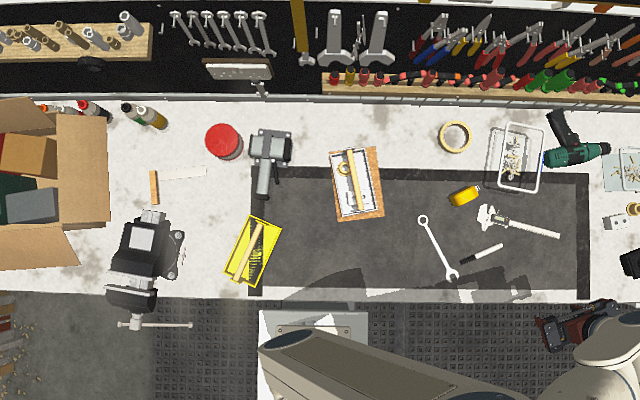

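View pics/scene0.png

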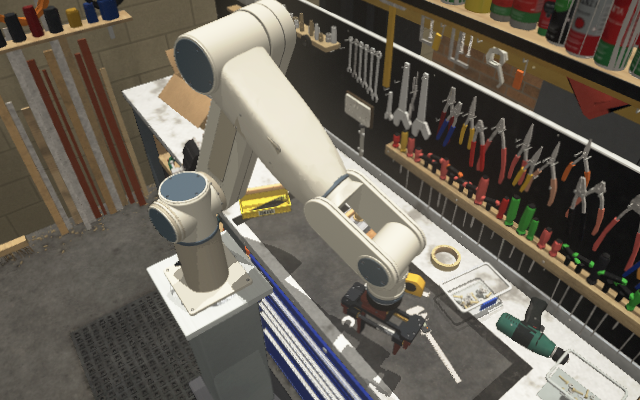

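The top view shows the scanner at about (270,150), with its grip reaching down to (264,195). The steel tote is on the brown mat at (357,183), the tin at (223,140), the try square at (165,180) and the tape at (465,195). The scene view is mostly hidden by the arm.

Candidates for the tote are the steel one on the cork at (357,183), the yellow look-alike at (252,250) and the wire tray at (515,158). By the description it's the one at (357,183). Candidates for the scanner are the grey pistol at (270,150), the green drill at (575,150) and the vise at (140,250). It's the one at (270,150). I'll check both in a close crop.

```bash
python3 - <<'E'
from h import *
im=cv2.imread('pics/top0.png'); c=im[115:235,230:400]; cv2.imwrite('pics/crop0.png',cv2.resize(c,None,fx=4.6,fy=4.6,interpolation=cv2.INTER_CUBIC))
m=ctrl.camera_model('top')
hsv=cv2.cvtColor(im,cv2.COLOR_BGR2HSV)
k=cv2.inRange(hsv,(5,70,60),(25,200,230)); k[:, :322]=0;k[:,392:]=0;k[:135]=0;k[235:]=0
pts=cv2.findNonZero(k); r=cv2.minAreaRect(pts); b=cv2.boxPoints(r); print(r,b)
P=np.array([onz(m,q,3) for q in b]); print(P, P.mean(0), [np.linalg.norm(P[i]-P[i-1]) for i in range(4)])
E
```

```text
((356.4734191894531, 183.7937774658203), (71.12006378173828, 48.14921569824219), 82.64761352539062) [[328.04608 151.60698]
 [375.79944 145.44527]
 [384.90076 215.98058]
 [337.1474  222.14229]]
[[ 618.47036485  -33.75653347    3.        ]
 [ 640.1273692  -175.54862755    3.        ]
 [ 430.82388931 -204.85663193    3.        ]
 [ 409.98892885  -64.64799211    3.        ]] [ 524.85263805 -119.70244627    3.        ] [np.float64(210.75766029949855), np.float64(143.436479944171), np.float64(211.34546556602052), np.float64(141.7482213571309)]
```

View pics/crop0.png

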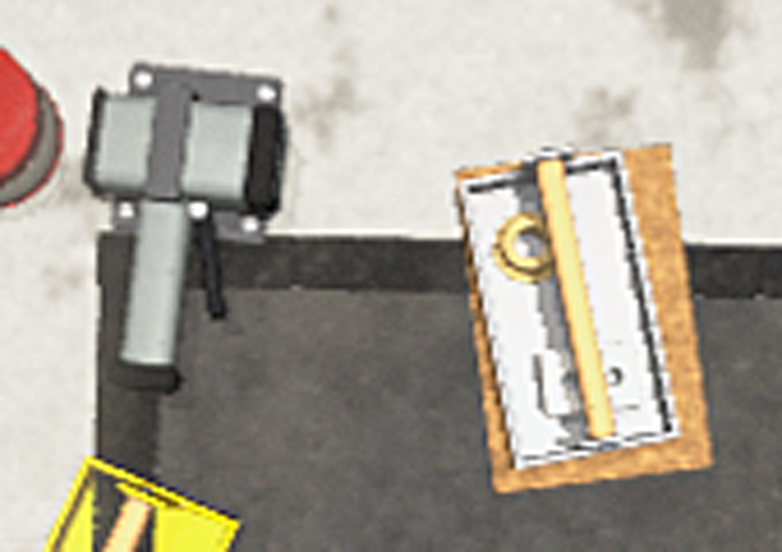

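The crop confirms the choice. The scanner has its black trigger on the right (-y) side of the grip, around crop pixel (210,270). The steel tote holds the bush and block, with its handle running from (550,165) to (600,435). Next I'll compute their poses.

```bash
python3 - <<'E'
from h import *
m=ctrl.camera_model('top')
c=lambda x,y,z: onz(m,(230+(x+.5)/4.6-.5,115+(y+.5)/4.6-.5),z)
# plate corners
A=[c(132,63,8),c(283,80,8),c(265,242,8)]; M=[(110,45),(110,-55),(0,-55)]
g=[c(163,205,79),c(148,360,79)]; GM=[None]
print('plate',A,'grip',g)
d=g[0]-g[1]; print('grip yaw',np.degrees(np.arctan2(d[1],d[0])),np.linalg.norm(d))
d=A[1]-A[2]; print('plate yaw',np.degrees(np.arctan2(d[1],d[0])),np.linalg.norm(d)); d=A[0]-A[1]; print(np.degrees(np.arctan2(-d[0],d[1])),np.linalg.norm(d))
S=np.array(M+[(-87,0)],float); D=np.array([a[:2] for a in A]+[g[1][:2]])
s=S-S.mean(0); t=D-D.mean(0); yaw=np.arctan2((s[:,0]*t[:,1]-s[:,1]*t[:,0]).sum(),(s*t).sum())
Rm=np.array([[np.cos(yaw),-np.sin(yaw)],[np.sin(yaw),np.cos(yaw)]]); o=D.mean(0)-Rm@S.mean(0)
print('yaw',np.degrees(yaw),'o',o,'res',D-(S@Rm.T+o)); print('squeeze',Rm@[-30,-7]+o)
h=[c(550,165,101.),c(600,435,101)]; print('handle',h,(h[0]+h[1])/2); d=h[0]-h[1]; print(np.degrees(np.arctan2(d[1],d[0])),np.linalg.norm(d))
r=rot(ctrl.get_obs()['orientation']); print(r)
# yellow tote extent
y=[onz(m,p,34) for p in [(252,215),(283,229),(225,275)]]; print(y)
E
```

```text
plate [array([683.68205624, 175.15198095,   8.        ]), array([674.27807359,  77.04910582,   8.        ]), array([568.61723631,  85.70869262,   8.        ])] grip [array([580.16489523, 141.30763311,  79.        ]), array([485.91485556, 147.41863484,  79.        ])]
grip yaw -3.7097616994065152 94.44794502443357
plate yaw -4.685287097259676 106.0150978776754
-5.4755501884073965 98.55256972288106
yaw -4.79974803418324 o [571.34934936 140.30726108] res [[-1.04685387 -0.79339463]
 [-2.08349041  0.75305296]
 [ 1.86992731  0.20855904]
 [ 1.26041696 -0.16821736]]
squeeze [540.86883832 135.84201232]
handle [array([605.3426985 , -91.31899923, 101.        ]), array([ 445.42105414, -123.38580922,  101.        ])] [ 525.38187632 -107.35240423  101.        ]
11.338343927796506 163.10491298108778
[[ 9.52724345e-01  3.03835755e-01 -3.96178252e-04]
 [ 3.03836012e-01 -9.52723420e-01  1.32771055e-03]
 [ 2.59576366e-05 -1.38531538e-03 -9.99999040e-01]]
[array([425.10337915, 180.63965268,  34.        ]), array([386.97849772,  90.55310381,  34.        ]), array([252.35578461, 253.0219679 ,  34.        ])]
```

```bash
python3 -m inch '[{"xyz":[14,-15,0],"rot":[0,0,0.03]},{"xyz":[41,-44,0],"rot":[0,0,0.08]},{"xyz":[68,-73,0],"rot":[0,0,0.13]},{"xyz":[95,-102,0],"rot":[0,0,0.18]},{"xyz":[123,-131,0],"rot":[0,0,0.23]},{"xyz":[150,-160,0],"rot":[0,0,0.28]},{"xyz":[178,-189,0],"rot":[0,0,0.33]},{"xyz":[205,-218,0],"rot":[0,0,0.38]},{"xyz":[232,-247,0],"rot":[0,0,0.393]},{"xyz":[260,-276,0],"rot":[0,0,0.393]},{"xyz":[287,-305,0],"rot":[0,0,0.393]},{"xyz":[314,-334,0],"rot":[0,0,0.393]}]' 0; python3 -c "
from h import *
o=ctrl.get_obs();r=rot(o['orientation']);print(r,r.T@(np.array([541,136,200])-o['ee_pos']))"
```

```text
t: 1.1
ee_pos: [387.8, -179.9, 222.7]
orientation: [-3.139, 0.133, 0.0]
ft_force: [-0.5, -0.9, 0.5]
width: 87.9
grasp_force: 0.0
[[ 9.96434304e-01 -8.43722617e-02 -1.03262371e-06]
 [-8.43722617e-02 -9.96434304e-01  7.22058329e-06]
 [-1.63815863e-06 -7.10771209e-06 -1.00000000e+00]] [ 125.97691974 -327.6720498    22.66464869]
```

```bash
python3 -m inch '[{"xyz":[14,-38,0],"rot":[0,0,0]},{"xyz":[28,-76,4],"rot":[0,0,0]},{"xyz":[42,-114,8],"rot":[0,0,0]},{"xyz":[56,-152,12],"rot":[0,0,0]},{"xyz":[70,-190,16],"rot":[0,0,0]},{"xyz":[85,-228,20],"rot":[0,0,0]},{"xyz":[100,-265,22],"rot":[0,0,0]},{"xyz":[112,-295,22],"rot":[0,0,0]},{"xyz":[121,-318,22],"rot":[0,0,0]},{"xyz":[126,-328,22],"rot":[0,0,0]},{"xyz":[126,-328,22],"rot":[0,0,0]},{"xyz":[126,-328,22],"rot":[0,0,0]}]'; python3 -c "
from h import *
m,im=snap('wrist','pics/w1.png');print(m)"
```

```text
t: 2.1
ee_pos: [540.1, 134.0, 200.2]
orientation: [3.138, -0.131, -0.002]
ft_force: [0.1, 0.2, -0.4]
width: 87.8
grasp_force: 0.0
{'fx': 301.159444364119, 'fy': 301.159444364119, 'cx': 317.1526277714806, 'cy': 200.74956307301338, 'k1': -0.05351416242492549, 'position': array([620.05450412, 126.85245282, 361.97278467]), 'attitude': array([-0.2242257 ,  0.24340483, -1.63920974])}
```

View pics/w1.png

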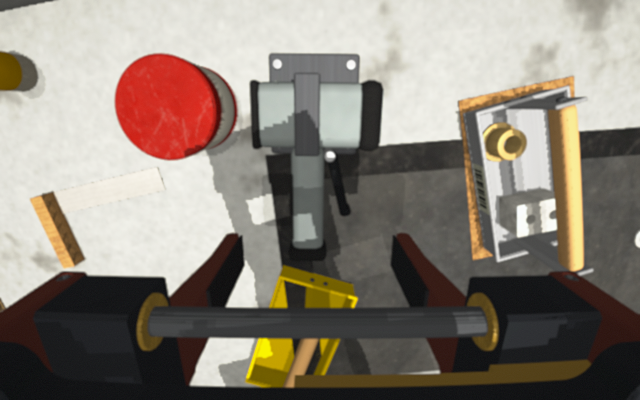

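The wrist view shows the grip at columns 293–323, rows 150–250. The trigger runs from its pin at (330,156) to (347,213), and the yellow tote lies beyond the butt. I'll refine the squeeze point from this.

```bash
python3 - <<'E'
from h import *
m=ctrl.camera_model('wrist'); im=cv2.imread('pics/w1.png')
hsv=cv2.cvtColor(im,cv2.COLOR_BGR2HSV)
for v in (175,185,235): print(v,[tuple(int(a) for a in im[v,u]) for u in range(286,332,2)])
for p,z in [((330,156),79),((347,213),76),((292,170),79),((323,170),79),((293,242),79),((323,242),79),((270,54),8),((360,54),8)]: print(p,onz(m,p,z).round(1))
a=onz(m,(307.5,165),79);b=onz(m,(308.2,242),79);d=a-b;yaw=np.arctan2(d[1],d[0]);print(np.degrees(yaw),a,b)
o=ctrl.get_obs();print(o['ee_pos'],rot(o['orientation'])[:,0])
E
```

```text
175 [(26, 27, 28), (28, 29, 30), (23, 23, 26), (61, 64, 62), (103, 107, 101), (110, 114, 108), (114, 120, 115), (118, 122, 116), (117, 122, 117), (117, 121, 115), (116, 122, 115), (116, 121, 116), (117, 122, 117), (115, 120, 115), (115, 120, 115), (113, 117, 112), (108, 111, 106), (101, 105, 100), (84, 88, 84), (44, 46, 44), (28, 30, 30), (35, 38, 39), (33, 35, 36)]
185 [(26, 29, 29), (24, 27, 28), (24, 26, 26), (51, 53, 51), (100, 104, 99), (113, 116, 110), (115, 119, 113), (117, 121, 115), (115, 120, 114), (118, 122, 116), (116, 121, 116), (117, 121, 115), (118, 122, 117), (117, 120, 115), (116, 120, 115), (115, 120, 114), (109, 113, 108), (100, 105, 99), (81, 84, 81), (54, 56, 56), (48, 51, 52), (48, 50, 51), (48, 50, 51)]
235 [(31, 35, 35), (31, 34, 34), (29, 32, 32), (46, 48, 48), (115, 121, 115), (146, 151, 144), (157, 162, 155), (163, 168, 161), (162, 168, 160), (162, 168, 161), (162, 169, 161), (165, 170, 163), (166, 173, 165), (167, 174, 167), (165, 172, 164), (114, 119, 114), (91, 94, 91), (84, 87, 83), (67, 68, 67), (44, 46, 47), (43, 45, 46), (45, 46, 48), (41, 44, 46)]
(330, 156) [577.  117.6  79. ]
(347, 213) [517.9 104.5  76. ]
(292, 170) [566.7 154.6  79. ]
(323, 170) [564.2 125.2  79. ]
(293, 242) [492.1 161.6  79. ]
(323, 242) [489.6 130.9  79. ]
(270, 54) [682.5 172.3   8. ]
(360, 54) [674.4  75.    8. ]
-4.755231890257986 [570.2203363  139.46106356  79.        ] [490.81033831 146.06682689  79.        ]
[539.83743276 133.4298167  200.26414985] [ 0.9964409  -0.0842831  -0.00137577]
```

```bash
python3 -m inch '[{"xyz":[1,-2,12],"rot":[0,0,0]},{"xyz":[1,-2,36],"rot":[0,0,0]},{"xyz":[1,-2,60],"rot":[0,0,0]},{"xyz":[1,-2,84],"rot":[0,0,0]},{"xyz":[1,-2,108],"rot":[0,0,0]},{"xyz":[1,-2,130],"rot":[0,0,0]},{"xyz":[1,-2,145],"rot":[0,0,0]},{"xyz":[1,-2,154],"rot":[0,0,0]},{"xyz":[1,-2,154],"rot":[0,0,0]},{"xyz":[1,-2,154],"rot":[0,0,0]}]'; python3 -c "
from h import *
m,im=snap('wrist','pics/w2.png');o=ctrl.get_obs();print(o['ee_pos'],rot(o['orientation'])[:,0])"
```

```text
t: 2.98
ee_pos: [541.6, 135.6, 46.5]
orientation: [3.139, -0.134, -0.001]
ft_force: [-0.1, -0.2, -0.5]
width: 87.9
grasp_force: 0.0
[542.22480453 135.96260802  47.17955889] [ 9.96396444e-01 -8.48157809e-02  6.40222384e-04]
```

View pics/w2.png

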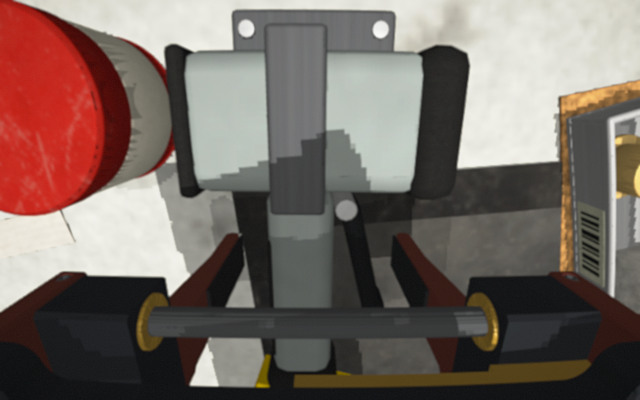

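The fingers straddle the grip and trigger: grip at columns 272–332, trigger at 350–380, fingertips near 240 and 395. Now I'll squeeze.

```bash
python3 -m inch '[{"xyz":[0,0,0],"rot":[0,0,0]},{"xyz":[0,0,0],"rot":[0,0,0]},{"xyz":[0,0,0],"rot":[0,0,0]},{"xyz":[0,0,0],"rot":[0,0,0]},{"xyz":[0,0,0],"rot":[0,0,0]},{"xyz":[0,0,0],"rot":[0,0,0]},{"xyz":[0,0,0],"rot":[0,0,0]},{"xyz":[0,0,0],"rot":[0,0,0]},{"xyz":[0,0,0],"rot":[0,0,0]},{"xyz":[0,0,0],"rot":[0,0,0]},{"xyz":[0,0,0],"rot":[0,0,0]},{"xyz":[0,0,0],"rot":[0,0,0]}]' 255
```

```text
t: 4.03
ee_pos: [541.1, 138.2, 46.5]
orientation: [-3.136, 0.136, 0.002]
ft_force: [-3.3, 9.8, 0.1]
width: 43.7
grasp_force: 30.1
```

Width is 43.7 mm, so the trigger is fully home. I'll hold briefly and then release.

```bash
python3 -m inch '[{"xyz":[0,0,0],"rot":[0,0,0]},{"xyz":[0,0,0],"rot":[0,0,0]},{"xyz":[0,0,0],"rot":[0,0,0]},{"xyz":[0,0,0],"rot":[0,0,0]}]' 255 
python3 -m inch '[{"xyz":[0,0,0],"rot":[0,0,0]},{"xyz":[0,0,0],"rot":[0,0,0]},{"xyz":[0,0,0],"rot":[0,0,0]},{"xyz":[0,0,0],"rot":[0,0,0]},{"xyz":[0,0,0],"rot":[0,0,0]},{"xyz":[0,0,0],"rot":[0,0,0]},{"xyz":[0,0,0],"rot":[0,0,0]},{"xyz":[0,0,0],"rot":[0,0,0]},{"xyz":[0,0,0],"rot":[0,0,0]},{"xyz":[0,0,0],"rot":[0,0,0]}]' 0; python3 -c "
from h import *
m,im=snap('wrist','pics/w3.png');o=ctrl.get_obs();print(o['ee_pos'],o['width'],o['ft_force'])
a=cv2.imread('pics/w2.png');b=cv2.imread('pics/w3.png');print(cv2.absdiff(a,b)[190:310,335:390].mean())"
```

```text
t: 4.37
ee_pos: [541.1, 138.2, 46.5]
orientation: [-3.136, 0.136, 0.002]
ft_force: [-4.7, 10.3, 1.0]
width: 43.3
grasp_force: 30.1
t: 5.2
ee_pos: [541.9, 136.4, 46.7]
orientation: [-3.139, 0.132, 0.0]
ft_force: [-0.8, 0.1, -0.4]
width: 87.8
grasp_force: 0.0
[541.87588824 136.37339847  46.68883379] 87.99449950818563 [-1.03167076  0.89712707  0.07861975]
4.3954545454545455
```

```bash
python3 -m inch '[{"xyz":[0,0,-15],"rot":[0,0,0]},{"xyz":[0,0,-50],"rot":[0,0,0]},{"xyz":[0,0,-88],"rot":[0,0,0]},{"xyz":[0,0,-124],"rot":[0,0,0]},{"xyz":[-8,26,-148],"rot":[0,0,-0.03]},{"xyz":[-20,64,-158],"rot":[0,0,-0.07]},{"xyz":[-32,102,-158],"rot":[0,0,-0.11]},{"xyz":[-44,140,-158],"rot":[0,0,-0.15]},{"xyz":[-56,178,-158],"rot":[0,0,-0.19]},{"xyz":[-66,214,-158],"rot":[0,0,-0.23]},{"xyz":[-73,238,-158],"rot":[0,0,-0.25]},{"xyz":[-76,250,-158],"rot":[0,0,-0.25]}]'; python3 -m inch '[{"xyz":[0,0,0],"rot":[0,0,0]},{"xyz":[0,0,0],"rot":[0,0,0]}]'; python3 -c "
from h import *
m,im=snap('wrist','pics/w4.png');o=ctrl.get_obs();print(m,o['ee_pos'],rot(o['orientation'])[:,0])"
```

```text
t: 6.25
ee_pos: [443.7, -108.7, 204.8]
orientation: [3.131, 0.258, -0.0]
ft_force: [-0.5, 0.4, 0.8]
width: 87.7
grasp_force: 0.0
t: 6.42
ee_pos: [445.0, -106.7, 204.8]
orientation: [-3.131, -0.257, -0.0]
ft_force: [0.2, 0.4, 0.4]
width: 88.0
grasp_force: 0.0
{'fx': 301.159444364119, 'fy': 301.159444364119, 'cx': 317.1526277714806, 'cy': 200.74956307301338, 'k1': -0.05351416242492549, 'position': array([523.96265728, -94.41196182, 366.69398241]), 'attitude': array([-0.24246124,  0.20646834, -1.39440232])} [ 445.30094526 -106.1457289   204.7519264 ] [9.86423330e-01 1.64222194e-01 2.90944681e-04]
```

View pics/w4.png

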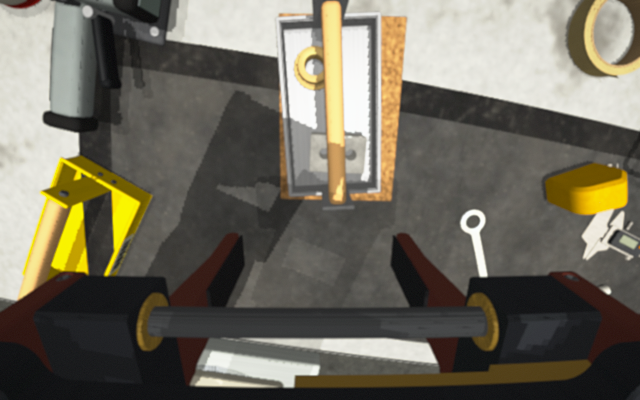

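The handle runs from about (332,2) to (338,205), with the bush at (312,68) and the block at (338,155), both in the tote. The trigger at (105,50) has sprung out. I'll locate the handle line at z=102.

```bash
python3 - <<'E'
from h import *
m=ctrl.camera_model('wrist'); im=cv2.imread('pics/w4.png')
hsv=cv2.cvtColor(im,cv2.COLOR_BGR2HSV); k=cv2.inRange(hsv,(10,70,60),(30,255,255))
C=[]
for v in range(15,200,8):
    u=np.flatnonzero(k[v,320:352])+320
    if len(u)>5: C.append((u.min(),u.max(),v))
print([tuple(map(int,c)) for c in C])
P=np.array([onz(m,((a+b)/2,v),102) for a,b,v in C if 12<b-a<22])
f=np.polyfit(P[:,0],P[:,1],1); print('yaw',np.degrees(np.arctan(f[0])),'y at 525',np.polyval(f,525),'std',np.std(P[:,1]-np.polyval(f,P[:,0])))
for p in [(332,1),(338,204),(279,200),(381,195),(278,17)]: print(p,onz(m,p,102 if p[0]>330 and p[0]<340 else 37))
o=ctrl.get_obs(); print(o['ee_pos'])
E
```

```text
[(320, 341, 15), (321, 341, 23), (322, 340, 31), (322, 341, 39), (320, 341, 47), (320, 341, 55), (323, 341, 63), (322, 341, 71), (320, 342, 79), (320, 342, 87), (325, 342, 95), (325, 342, 103), (325, 342, 111), (326, 343, 119), (326, 343, 127), (326, 344, 135), (327, 344, 143), (327, 344, 151), (328, 344, 159), (328, 344, 167), (328, 345, 175), (328, 345, 183), (328, 346, 191), (320, 351, 199)]
yaw 12.709931139481483 y at 525 -107.80823625106945 std 0.3765482288457769
(332, 1) [608.04059025 -91.16675948 102.        ]
(338, 204) [ 445.52514362 -126.23443203  102.        ]
(279, 200) [419.69587625 -66.80672485  37.        ]
(381, 195) [ 444.90681893 -180.57808723   37.        ]
(278, 17) [605.86214704 -40.65872551  37.        ]
[ 445.30094526 -106.1457289   204.7519264 ]
```

```bash
python3 -m inch '[{"xyz":[12,2,0],"rot":[0,0,-0.01]},{"xyz":[40,7,0],"rot":[0,0,-0.03]},{"xyz":[66,12,0],"rot":[0,0,-0.05]},{"xyz":[79,14.5,0],"rot":[0,0,-0.05]},{"xyz":[79,14.5,16],"rot":[0,0,-0.05]},{"xyz":[79,14.5,40],"rot":[0,0,-0.05]},{"xyz":[79,14.5,60],"rot":[0,0,-0.05]},{"xyz":[79,14.5,70],"rot":[0,0,-0.05]},{"xyz":[79,14.5,70],"rot":[0,0,-0.05]},{"xyz":[79,14.5,70],"rot":[0,0,-0.05]}]'; python3 -c "
from h import *
m,im=snap('wrist','pics/w5.png');o=ctrl.get_obs();R_=rot(o['orientation']);print(o['ee_pos'],R_[:,0],R_.T@(np.array([526,-107.6,72])-o['ee_pos']))"
```

```text
t: 7.3
ee_pos: [526.0, -106.9, 134.5]
orientation: [-3.123, -0.34, 0.001]
ft_force: [0.7, 0.1, 0.4]
width: 87.5
grasp_force: 0.0
[ 526.42780362 -107.22422502  135.24365528] [9.76613195e-01 2.15002470e-01 7.77428289e-04] [-0.54775861  0.25621145 63.24332749]
```

View pics/w5.png

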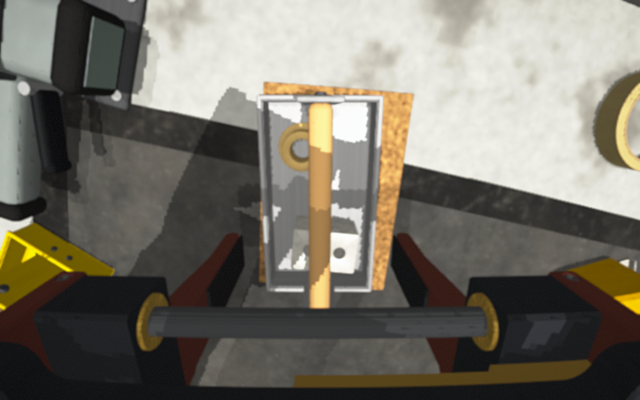

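The handle, at column 320, is centred between the fingers (about 318) and parallel to the tool x. I'll go down and close.

```bash
python3 -m inch '[{"xyz":[0,0,12],"rot":[0,0,0]},{"xyz":[0,0,30],"rot":[0,0,0]},{"xyz":[0,0,48],"rot":[0,0,0]},{"xyz":[0,0,58],"rot":[0,0,0]},{"xyz":[0,0,63],"rot":[0,0,0]},{"xyz":[0,0,63],"rot":[0,0,0]},{"xyz":[0,0,63],"rot":[0,0,0]}]' 0
python3 -m inch '[{"xyz":[0,0,0],"rot":[0,0,0]},{"xyz":[0,0,0],"rot":[0,0,0]},{"xyz":[0,0,0],"rot":[0,0,0]},{"xyz":[0,0,0],"rot":[0,0,0]},{"xyz":[0,0,0],"rot":[0,0,0]},{"xyz":[0,0,0],"rot":[0,0,0]},{"xyz":[0,0,0],"rot":[0,0,0]},{"xyz":[0,0,0],"rot":[0,0,0]},{"xyz":[0,0,0],"rot":[0,0,0]},{"xyz":[0,0,0],"rot":[0,0,0]},{"xyz":[0,0,0],"rot":[0,0,0]},{"xyz":[0,0,0],"rot":[0,0,0]}]' 255
python3 -m inch '[{"xyz":[0,0,0],"rot":[0,0,0]},{"xyz":[0,0,0],"rot":[0,0,0]},{"xyz":[0,0,0],"rot":[0,0,0]},{"xyz":[0,0,0],"rot":[0,0,0]},{"xyz":[0,0,0],"rot":[0,0,0]},{"xyz":[0,0,0],"rot":[0,0,0]}]' 255
```

```text
t: 7.93
ee_pos: [526.1, -107.7, 72.4]
orientation: [3.123, 0.338, 0.001]
ft_force: [-0.7, 0.6, 0.8]
width: 87.9
grasp_force: 0.0
t: 8.93
ee_pos: [525.6, -107.9, 71.6]
orientation: [3.123, 0.338, 0.0]
ft_force: [1.6, -4.1, 0.1]
width: 15.7
grasp_force: 30.0
t: 9.43
ee_pos: [525.5, -107.6, 71.6]
orientation: [3.123, 0.339, -0.0]
ft_force: [1.3, -3.0, -3.2]
width: 15.8
grasp_force: 30.0
```

The handle is gripped. I'll make a small gentle test lift first to check balance.

```bash
python3 -c "
from h import *
snap('wrist','pics/w6.png');print(ctrl.get_obs()['moment'])"
python3 -m inch '[{"xyz":[0,0,-1],"rot":[0,0,0]},{"xyz":[0,0,-3],"rot":[0,0,0]},{"xyz":[0,0,-5],"rot":[0,0,0]},{"xyz":[0,0,-8],"rot":[0,0,0]},{"xyz":[0,0,-11],"rot":[0,0,0]},{"xyz":[0,0,-14],"rot":[0,0,0]},{"xyz":[0,0,-16],"rot":[0,0,0]},{"xyz":[0,0,-16],"rot":[0,0,0]},{"xyz":[0,0,-16],"rot":[0,0,0]},{"xyz":[0,0,-16],"rot":[0,0,0]}]'
python3 -c "
from h import *
snap('wrist','pics/w7.png');o=ctrl.get_obs();print(o['moment'],rot(o['orientation'])[:,2])
a=cv2.imread('pics/w6.png');b=cv2.imread('pics/w7.png');cv2.imwrite('pics/c67.png',np.hstack([a[:340,180:460],b[:340,180:460]]))"
```

```text
[-0.49225177 -0.22797041  0.03709593]
t: 10.32
ee_pos: [525.4, -107.6, 87.6]
orientation: [-3.123, -0.338, 0.0]
ft_force: [-1.2, -0.6, -7.6]
width: 16.0
grasp_force: 30.0
[ 0.05111056 -0.06251377  0.02238145] [-2.07932712e-04  4.75433625e-05 -9.99999977e-01]
```

View pics/c67.png

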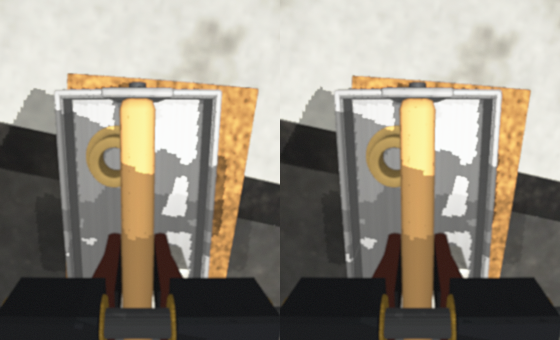

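The load is 7.6 N, the whole tote, and the rim hasn't moved relative to the gripper, so it's level. I'll lift on slowly.

```bash
python3 -m inch '[{"xyz":[0,0,-2],"rot":[0,0,0]},{"xyz":[0,0,-6],"rot":[0,0,0]},{"xyz":[0,0,-12],"rot":[0,0,0]},{"xyz":[0,0,-18],"rot":[0,0,0]},{"xyz":[0,0,-24],"rot":[0,0,0]},{"xyz":[0,0,-30],"rot":[0,0,0]},{"xyz":[0,0,-36],"rot":[0,0,0]},{"xyz":[0,0,-42],"rot":[0,0,0]},{"xyz":[0,0,-48],"rot":[0,0,0]},{"xyz":[0,0,-54],"rot":[0,0,0]},{"xyz":[0,0,-58],"rot":[0,0,0]},{"xyz":[0,0,-60],"rot":[0,0,0]}]'
python3 -m inch '[{"xyz":[0,0,-2],"rot":[0,0,0]},{"xyz":[0,0,-6],"rot":[0,0,0]},{"xyz":[0,0,-12],"rot":[0,0,0]},{"xyz":[0,0,-18],"rot":[0,0,0]},{"xyz":[0,0,-24],"rot":[0,0,0]},{"xyz":[0,0,-30],"rot":[0,0,0]},{"xyz":[0,0,-36],"rot":[0,0,0]},{"xyz":[0,0,-42],"rot":[0,0,0]},{"xyz":[0,0,-48],"rot":[0,0,0]},{"xyz":[0,0,-54],"rot":[0,0,0]},{"xyz":[0,0,-58],"rot":[0,0,0]},{"xyz":[0,0,-60],"rot":[0,0,0]}]'
python3 -m inch '[{"xyz":[0,0,0],"rot":[0,0,0]},{"xyz":[0,0,0],"rot":[0,0,0]},{"xyz":[0,0,0],"rot":[0,0,0]},{"xyz":[0,0,0],"rot":[0,0,0]},{"xyz":[0,0,0],"rot":[0,0,0]},{"xyz":[0,0,0],"rot":[0,0,0]},{"xyz":[0,0,0],"rot":[0,0,0]},{"xyz":[0,0,0],"rot":[0,0,0]}]'
python3 -c "
from h import *
snap('wrist','pics/w8.png');o=ctrl.get_obs();print(o['moment'],rot(o['orientation'])[:,2])"
```

```text
t: 11.37
ee_pos: [525.8, -107.7, 148.5]
orientation: [3.123, 0.338, 0.001]
ft_force: [0.2, -0.2, -7.4]
width: 15.7
grasp_force: 30.0
t: 12.37
ee_pos: [525.8, -107.7, 208.5]
orientation: [3.123, 0.338, 0.001]
ft_force: [-0.6, -0.9, -7.0]
width: 15.5
grasp_force: 30.0
t: 13.03
ee_pos: [525.4, -107.6, 207.6]
orientation: [-3.123, -0.338, 0.0]
ft_force: [0.1, -0.6, -7.6]
width: 15.9
grasp_force: 30.0
[-0.00144243 -0.05578709 -0.02225949] [-1.61867744e-04  3.69859241e-05 -9.99999986e-01]
```

View pics/w8.png

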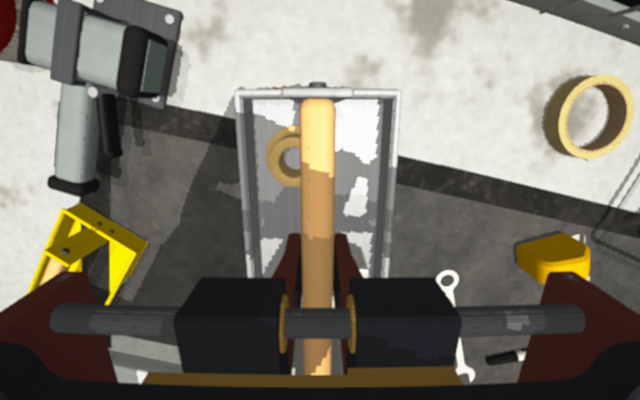

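The tote hangs level, with its far rim at row 93 as before, the bush still in it, and the trigger at (108,125) sprung out. The 7.6 N load hasn't changed. I'm handing in.

```bash
python3 -c "
from workcell import ctrl
print(ctrl.close_job())"
```

```text
the job is handed in; nothing more can be done
None
```

I squeezed the scanner's trigger fully home and let it spring back, then lifted the tote level to about 136 mm above the bench (about 133 mm above the mat), and handed the job in at about 13 s with the arm still holding it; no verdict came back.

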